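Shim the rocking chasing stand

TASK

The small steel chasing stand rocks because its foot beside the wooden wedge is too short: push the wedge along the bench under that foot until it is snug, without lifting the stand or shoving it along. Then press down firmly for a moment (about a kilogram) on the stand's top above that foot, to prove that it no longer rocks, and let go, leaving the wedge in place. Use only the outside of the fingers: do not pinch, pick up or lift the wedge or the stand, and leave the other tools alone.

Things in the scene. Friction and masses are not known exactly. Their poses are not given: they have to be found in the camera images.
- stand: Loose 4.4 kg stand: 200 mm square steel plate, top 52 and underside 40 mm above the bench, copper sheet on it, 45 mm high block on the corner opposite the short foot. Origin on the bench under its centre; +y points along the DIAGONAL to the short-foot corner (corner 141 mm out, foot 113 mm). Rests level on 3 feet; unshimmed, 5 to 7 N down on that corner rocks it 3 to 6 degrees. It stays put up to some 30 N.
- short_foot (a joint): Gap between the short foot and the bench in m while the stand is level, 0.006 to 0.012. The foot is stiff: it does not move under load.
- foot_ball (a point): Centre of the short foot's steel ball (radius 12 mm; its lowest point is 12 mm below). It sits in a sleeve of 28 mm diameter whose lower rim is 24 mm above the bench.
- corner_top (a point): Point on the flat top face of the stand's plate, 52 mm above the bench, straight above the short foot, 28 mm in from the corner: where to press.
- wedge: Loose 80 g wood wedge lying flat: 120 mm long (x), 60 mm wide (y), 2 mm thick at the nose (x = +60 mm), rising evenly to 20 mm at the upright back face (x = -60 mm): 11 mm - 0.15 x. Origin: centre of the underside. Starts with the nose 35 to 65 mm short of the foot's centre, up to 15 mm to one side, 0.15 rad askew. Slides with about 1 N; once snug the push rises steeply.
- wedge_slope (a point): Middle of the wedge's sloping top face, 11 mm above its underside; x runs down the slope to the nose, y across, z square out of the slope. The wedge is snug when the foot ball's centre is 12 mm from the slope along this z.
- hammer: Chasing hammer lying on the bench, 280 mm long; leave alone.
- punch_a: Steel chasing punch lying on the bench, about 145 mm long, 14 mm thick; leave alone.
- punch_b: Steel chasing punch lying on the bench, about 130 mm long, 14 mm thick; leave alone.
- tin: Open steel tin, 72 mm in diameter, 85 mm high; leave alone.
Not all that is in view belongs to the job. Of the things shaped like the wedge, the wood one is meant.

How it is judged (in metres and radians):
On the way, in this order (a step that is already met when the one before it is completed fails the run):
1. the wedge is pushed snugly under the short foot, the stand still level (z of foot_ball in the frame of wedge_slope between 0.008 and 0.0135 m and y of foot_ball in the frame of wedge_slope between -0.024 and 0.024 m and x of foot_ball in the frame of wedge_slope between -0.056 and 0.056 m and angle between wedge's own z axis and vertical below 0.05 rad and angle between stand's own z axis and vertical below 0.02 rad), for 0.2 s.
2. the stand is pressed down above that foot with more than 8 N and does not rock (all of step 1 and contact force between the fingers and stand above 8 N and horizontal distance between the grasp point and corner_top below 0.05 m), for 0.2 s.
At the end, for the whole second after the job is handed in: The wedge lies flat with its slope within 1.5 mm of the short foot's ball, the foot within 24 mm of the wedge's centre line; the stand is within 0.02 rad of level, at rest and within 25 mm of where it stood (all of step 1 and linear speed of each of stand, wedge below 0.01 m/s and distance of stand from where it was at the start of the episode below 0.025 m); the robot touches nothing.
It fails at once if the wedge is lifted more than 12 mm off the bench (height (world z) of wedge above 0.012 m).
It fails at once if the wedge is straddled between the fingers as for a pinch (x of the grasp point in the frame of wedge between -0.045 and 0.06 m and y of the grasp point in the frame of wedge between -0.035 and 0.035 m and z of the grasp point in the frame of wedge below 0.034 m).
It fails at once if the stand is lifted more than 12 mm, or shoved more than 25 mm (height (world z) of stand above 0.012 m or distance of stand from where it was at the start of the episode above 0.025 m).
It fails at once if one of the other tools is moved more than 30 mm (distance of any of hammer, punch_a, punch_b, tin from where it was at the start of the episode above 0.03 m).
It also fails if it takes over 54 s, if anything falls off the work surface, if the arm or the gripper's body presses on something with over 40 N, if the wrist force passes 120 N, or if a joint passes its speed limit or range.

ROBOT

A 6-joint arm with a two-finger parallel gripper is mounted at the origin on the work surface. World frame = base frame: x ahead of the robot, y to its left, z up, the work surface at z = 0. Lengths are in m, angles in degrees, forces in N, time in s.
With the tool pointing down it reaches from about 0.4 to 0.825 m from the base axis. Payload 7 kg.
Tool frame: the origin (TCP) lies midway between the tips of the shut fingers; the grasp point (between the pads) lies r.hold_point_z behind it (r.hold_point_z is the distance from the TCP to the grasp point, in m); z points along the fingers, x is the direction in which the jaws open and shut, and the axes are right-handed (so a half turn about z gives the same grasp; the last joint's range is limited). The gripper opens to 88 mm and grips with 3 to 60 N. Pads are 19 mm wide; open, the fingers measure 130 mm over their backs; the gripper's body (78 mm by 193 mm) begins 47 mm behind the grasp point.
Start: joints at [-57.634, 20.546, 0.682, 0, -70.136, -16.507], TCP at [0.184, -0.649, 0.227] pointing down, gripper open.
Joint ranges: [-176.03, 176.03], [-82.01, 121.73], [-58.28, 71.71], [-173.87, 95.51], [-174.79, -0.11], [-173.66, 173.66]. Speed limits (degrees/s): [136.94, 136.94, 172.46, 180, 180, 180].

INTERFACE

Orientations are given as [roll, pitch, yaw] about the fixed x, y, z axes, in that order (R = Rz(yaw) Ry(pitch) Rx(roll)).
In Python, from plant import get_state, viewer, close_job, r gives the robot as it stands.
- The arm moves only by the tool apply_moves, never from a script. Its argument "plan" is a list of rows, each a list of 3 entries, a list of its own where there are three numbers: the closure in counts, from 0 (fully open) to 255 (shut), then the shift along the tool's x, y, z in units of 50 mm (1.0 is 50 mm), then the turn about the tool's z in units of 6 degrees (1.0 is 6 degrees). A call has 1 to 12 rows; each row shifts and turns the commanded pose from where the row before left it, along the tool's axes as they then stand; what a row does not reach is not made up. A row lasts 1/8 s, in which the tool goes at most 62.5 mm and 10.7 degrees, less where a joint would pass 70% of its speed; a pose out of reach is approached as far as the arm can. A call is refused whole if a number of a shift passes 1 or a number of a turn 1, either way. A call with a gripper value outside its range is refused whole. The fingers move at their own pace and stop on an object; "squeeze" is the grip in N (left out, the last holds). Time passes only in rows, so rows that do not move let the fingers close. It gives the time, the measured TCP pose, the force and the opening at its end, in the units of the state.
- get_state(): the state, without advancing time (a new reading comes with each control period).
- viewer.capture(name): name is "side" or "top" or "wrist"; returns a dict with "frame" (400x640x3 uint8, blue, green, red), "K" (3x3 intrinsics, pixels), "R" (3x3) and "t" (3): a world point X has camera coordinates R X + t; the wrist camera has in their place "mount" (4x4, takes a point from camera to tool coordinates, whose origin is the TCP and whose axes are the tool frame's). Camera axes: x right, y down, z forward; pixel columns grow to the right and rows downward; lengths in m; the calibration is good to about 2 mm. A picture is of the moment at which its call begins: read the wrist's pose just before it. There is no depth.
- close_job(): hands the job in, once; it reports no verdict.
The state is a dict: "time_s": time; "joints": joint angles; "qd": joint speeds; "joint_torque": joint torques, N m; "tcp_pos": TCP position; "eef_rot": TCP orientation; "contact_force": force on the tool from outside, world axes, zero at the start; "moment": the same for the moment, N m; "gripper_width": finger opening in m.
Only numpy, scipy, OpenCV 4.12 (cv2) and the standard library are available. Lean on these libraries where they do the work, as an engineer would, in place of code of your own. Each camera call takes 0.05 s, during which the arm holds its last target.

## Working session

There is one attempt and no reset: what is moved stays moved. The work goes in short steps, Python scripts to look and compute and a tool call to move; the robot and the scene stay as the last step left them, time stands still between calls to the robot, and variables do not carry over. Pictures are saved under pics/ and viewed, and the job is handed in when it is done.

Besides the shell and the picture viewer there is one more tool, called after "Request:" by a JSON object that holds its "op" and its "data", one argument or row to a line. apply_moves: Moves the arm, as the interface text tells. Its arguments: {"type":"object","properties":{"plan":{"type":"array","items":{"type":"array"}},"squeeze":{"type":"number"}},"required":["plan"]}

```bash
mkdir -p pics; ls; python3 - <<'E'
from plant import get_state, viewer, r
import cv2
print(get_state(), r.hold_point_z)
for n in ("side","top","wrist"):
    d=viewer.capture(n); cv2.imwrite(f"pics/{n}0.png",d["frame"])
    print(n,d["K"],d.get("R"),d.get("t"),d.get("mount"))
E
```

```text
pics
{'time_s': 0.0, 'joints': array([-5.76341602e+01,  2.05903520e+01,  6.33582905e-01, -1.97221711e-02,
       -7.01361811e+01, -1.65066631e+01]), 'qd': array([ 0.01986993,  0.07467167, -0.04642259,  0.00017915,  0.02944666,
       -0.02042574]), 'joint_torque': array([-3.73591929e-04, -5.82723820e+01,  2.93048304e+01,  6.99739963e+00,
        6.84063751e-03, -1.61254188e-04]), 'tcp_pos': array([ 0.18429271, -0.64884142,  0.22563472]), 'eef_rot': array([-1.79991364e+02, -9.43875137e-02,  1.05852453e+02]), 'contact_force': array([-0.35755678, -0.14945092, -0.27869344]), 'moment': array([-0.02434437, -0.04750139,  0.01502684]), 'gripper_width': 0.08788592545657002} 0.0188
side [[464.36751881   0.         317.44575205]
 [  0.         464.36751881 194.28596004]
 [  0.           0.           1.        ]] [[-0.82940014 -0.55860884  0.00718103]
 [-0.41052912  0.60071855 -0.68600515]
 [ 0.37889476 -0.57192079 -0.72756125]] [0.51373331 0.2876665  1.2762918 ] None
top [[489.99338681   0.         313.62097181]
 [  0.         489.99338681 199.07467645]
 [  0.           0.           1.        ]] [[ 0.02202493 -0.99971652  0.00904361]
 [-0.99799089 -0.02252262 -0.05921914]
 [ 0.05940603 -0.00772114 -0.99820404]] [-0.03144377  0.58810714  1.2776073 ] None
wrist [[314.82795469   0.         320.78910817]
 [  0.         314.82795469 203.3304635 ]
 [  0.           0.           1.        ]] None None [[ 9.99998468e-01 -1.51927418e-03 -8.68913717e-04  1.09193714e-03]
 [ 1.69688529e-03  9.63218265e-01  2.68714895e-01 -7.28195025e-02]
 [ 4.28701962e-04 -2.68715958e-01  9.63219368e-01 -1.57961306e-01]
 [ 0.00000000e+00  0.00000000e+00  0.00000000e+00  1.00000000e+00]]
```

View pics/top0.png

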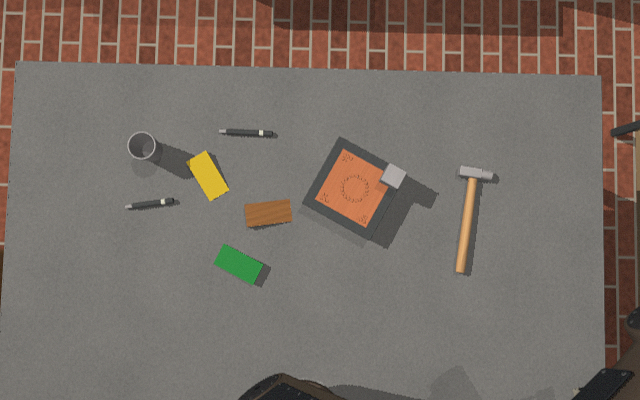

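View pics/side0.png

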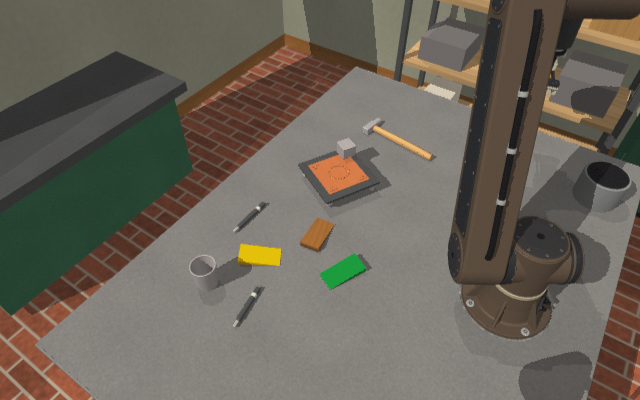

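View pics/wrist0.png

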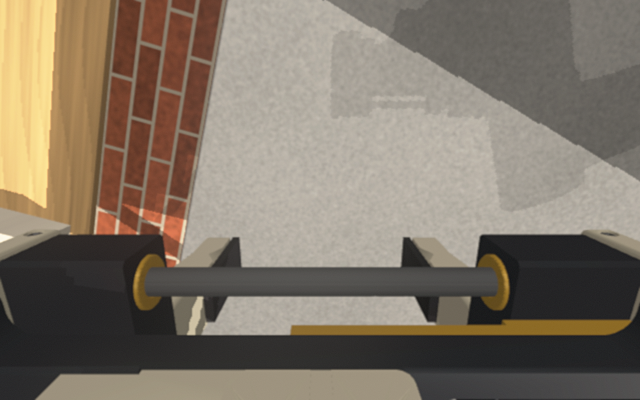

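The top view has three wedge-shaped things: wood at (268,213), yellow at (208,176) and green at (239,264). The wood one is the target. The stand's block is at (393,176), so the short-foot corner is at about (304,203). Next I measure both and take a close crop.

```bash
cat > h.py <<'E'
import numpy as np, cv2
def ray(d,uv,z):
    K=d["K"];R=np.array(d["R"]);t=np.array(d["t"])
    c=-R.T@t; v=R.T@np.linalg.inv(K)@np.array([uv[0],uv[1],1.0])
    return c+v*(z-c[2])/v[2]
def proj(d,X):
    p=d["K"]@(np.array(d["R"])@np.array(X,float)+np.array(d["t"])); return p[:2]/p[2]
def wr(d,s):
    "turn wrist capture into world R,t using state s"
    from scipy.spatial.transform import Rotation as Ro
    T=np.eye(4);T[:3,:3]=Ro.from_euler('xyz',s["eef_rot"],degrees=True).as_matrix();T[:3,3]=s["tcp_pos"]
    M=np.linalg.inv(T@d["mount"]); d["R"]=M[:3,:3];d["t"]=M[:3,3];return d
E
python3 - <<'E'
from h import *
from plant import viewer
for n,box in (("top",(180,110,430,290)),("side",(230,110,400,290))):
    d=viewer.capture(n);f=d["frame"];hsv=cv2.cvtColor(f,cv2.COLOR_BGR2HSV)
    x0,y0,x1,y1=box
    cv2.imwrite(f"pics/{n}_crop.png",cv2.resize(f[y0:y1,x0:x1],None,fx=3,fy=3,interpolation=cv2.INTER_CUBIC))
    for name,lo,hi in (("wood",(5,100,50),(16,220,190)),("copper",(3,120,195),(18,255,255))):
        m=cv2.inRange(hsv,lo,hi);m[:y0]=0;m[y1:]=0;m[:,:x0]=0;m[:,x1:]=0
        m=cv2.morphologyEx(m,cv2.MORPH_OPEN,np.ones((3,3)))
        cs,_=cv2.findContours(m,cv2.RETR_EXTERNAL,cv2.CHAIN_APPROX_NONE)
        for c in sorted(cs,key=cv2.contourArea)[-2:]:
            b=cv2.boxPoints(cv2.minAreaRect(c));print(n,name,cv2.contourArea(c),b.round(1).tolist(), cv2.approxPolyDP(c,4,True)[:,0].tolist())
E
```

```text
top wood 73.0 [[374.0, 188.1999969482422], [378.20001220703125, 181.0], [388.0, 186.60000610351562], [383.79998779296875, 193.8000030517578]] [[378, 182], [376, 188], [384, 192], [387, 186]]
top wood 960.0 [[243.8000030517578, 204.10000610351562], [289.29998779296875, 198.60000610351562], [292.0, 221.10000610351562], [246.5, 226.60000610351562]] [[289, 199], [245, 204], [247, 226], [290, 221]]
top copper 11.5 [[342.0, 151.0], [346.0, 151.0], [346.0, 154.0], [342.0, 154.0]] [[342, 151], [346, 153]]
top copper 2636.0 [[315.20001220703125, 198.5], [342.70001220703125, 148.89999389648438], [392.8999938964844, 176.6999969482422], [365.29998779296875, 226.39999389648438]] [[339, 156], [317, 199], [324, 191], [334, 209], [352, 219], [363, 214], [370, 218], [382, 196], [373, 188], [381, 171], [352, 154], [345, 163]]
side wood 210.0 [[232.1999969482422, 136.60000610351562], [235.8000030517578, 129.39999389648438], [263.79998779296875, 143.39999389648438], [260.20001220703125, 150.60000610351562]] [[233, 135], [253, 147], [263, 145], [240, 132]]
side wood 583.0 [[298.5, 243.10000610351562], [316.29998779296875, 213.60000610351562], [333.8999938964844, 224.10000610351562], [316.20001220703125, 253.6999969482422]] [[321, 219], [314, 221], [300, 244], [319, 249], [332, 227]]
side copper 4.0 [[386.0, 134.0], [388.0, 134.0], [388.0, 136.0], [386.0, 136.0]] [[386, 134]]
side copper 1124.0 [[310.29998779296875, 165.0], [353.8999938964844, 148.1999969482422], [365.8999938964844, 179.39999389648438], [322.29998779296875, 196.1999969482422]] [[363, 172], [339, 156], [318, 162], [313, 170], [328, 192], [332, 186], [341, 189], [359, 182]]
```

View pics/top_crop.png

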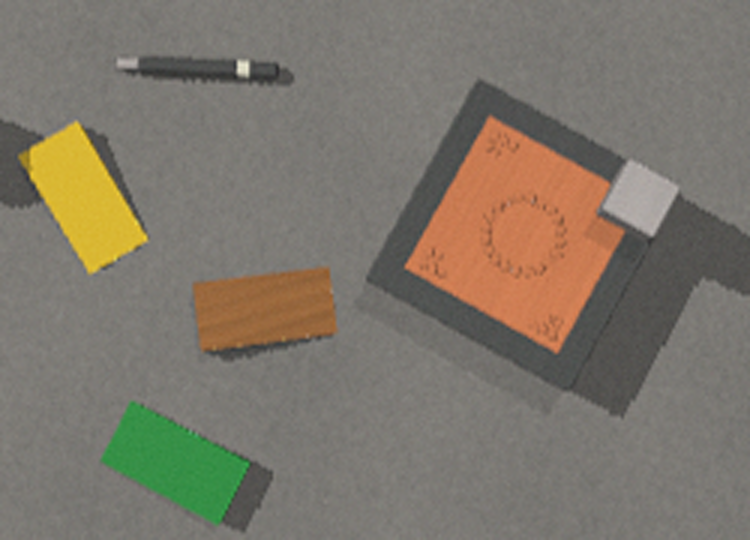

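View pics/side_crop.png

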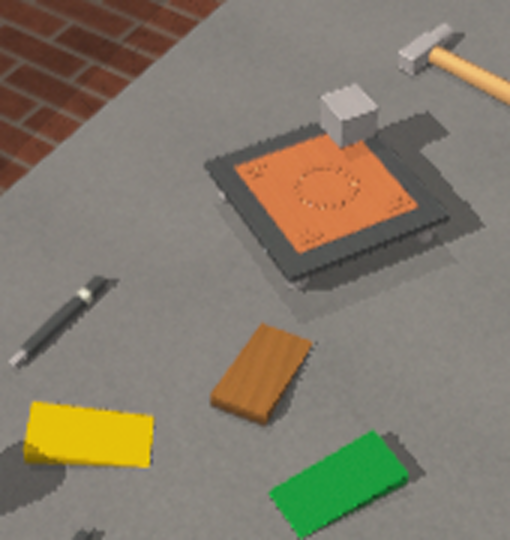

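```bash
python3 - <<'E'
from h import *
from plant import viewer
d=viewer.capture("top"); s=viewer.capture("side")
def sub(d,box,px,z,k=3):
    return ray(d,(box[0]+(px[0]+.0)/k,box[1]+px[1]/k),z)
tb=(180,110);sb=(230,110)
A=lambda *p:np.array(p)
T={k:sub(d,tb,p,.052) for k,p in dict(short=(367,280),up=(479,80),dn=(572,388)).items()}
S={k:sub(s,sb,p,.052) for k,p in dict(short=(290,277),up=(206,164),dn=(447,212)).items()}
for n,P in (("top",T),("side",S)):
    c=(P["up"]+P["dn"])/2; ax=P["short"]-c
    print(n,{k:v.round(4) for k,v in P.items()},"edges",[np.linalg.norm(P["short"]-P[k]).round(4) for k in("up","dn")],"diag",np.linalg.norm(P["up"]-P["dn"]))
    e=(P["up"]-P["dn"]); e/=np.linalg.norm(e); print(" c",c[:2],"ax",ax[:2],np.linalg.norm(ax), "foot",(c+ax/np.linalg.norm(ax)*.113)[:2])
T=[sub(d,tb,p,z) for p,z in (((192,283),.02),((202,350),.02),((336,331),.002),((329,267),.002))]
S=[sub(s,sb,p,z) for p,z in (((211,402),.02),((264,422),.02),((312,345),.002),((264,324),.002))]
print("side lower back corners guess",)
for n,P in(("top",T),("side",S)):
    print(n,[p[:2].round(4).tolist() for p in P],[np.linalg.norm((P[i]-P[i-1])[:2]).round(4) for i in range(4)])
    b=(P[0]+P[1])/2;f=(P[2]+P[3])/2;a=f-b
    print(" back",b[:2],"nose",f[:2],"len",np.linalg.norm(a[:2]),"yaw",np.degrees(np.arctan2(a[1],a[0])))
E
```

```text
top {'short': array([0.575 , 0.0107, 0.052 ]), 'up': array([ 0.7503, -0.082 ,  0.052 ]), 'dn': array([ 0.4866, -0.1665,  0.052 ])} edges [np.float64(0.1983), np.float64(0.1981)] diag 0.2768869186147588
 c [ 0.6184104  -0.12427215] ax [-0.04341777  0.13498644] 0.14179718899591232 foot [ 0.58381022 -0.01669972]
side {'short': array([0.575 , 0.0152, 0.052 ]), 'up': array([ 0.7468, -0.0752,  0.052 ]), 'dn': array([ 0.4863, -0.1611,  0.052 ])} edges [np.float64(0.1942), np.float64(0.1974)] diag 0.2743281531118215
 c [ 0.61653873 -0.11818357] ax [-0.04157935  0.13338228] 0.13971283072639182 foot [ 0.58290927 -0.01030373]
side lower back corners guess
top [[0.5705, 0.1647], [0.512, 0.1541], [0.5315, 0.038], [0.5883, 0.0456]] [np.float64(0.1204), np.float64(0.0594), np.float64(0.1178), np.float64(0.0574)]
 back [0.54126377 0.1594131 ] nose [0.55992239 0.04177785] len 0.1191058240055264 yaw -80.9871601478564
side [[0.5634, 0.1742], [0.5066, 0.1649], [0.5277, 0.0437], [0.5849, 0.048]] [np.float64(0.1279), np.float64(0.0576), np.float64(0.1231), np.float64(0.0574)]
 back [0.53498164 0.16952498] nose [0.55632162 0.04585632] len 0.12549634501035706 yaw -80.2095874096326
```

Both views agree to about 5 mm. The foot is near (0.583, -0.014), the wedge nose near (0.559, 0.043) and its back near (0.540, 0.160), at yaw about -81°. The stand diagonal is at -72°, so the 0.15 rad skew matches. In the crop the wood wedge lies next to the short corner with its nose towards it. I swing round with the fingers shut.

Request:
{"op": "apply_moves", "data": {
  "plan": [
    [255, [0, 1, 0], -0.7],
    [255, [0, 1, 0], -0.7],
    [255, [0, 1, 0], -0.7],
    [255, [0, 1, 0], -0.7],
    [255, [0, 1, 0], -0.7],
    [255, [0, 1, 0], -0.7],
    [255, [0, 1, 0], -0.7],
    [255, [0, 1, 0], -0.7],
    [255, [0, 1, 0], -0.7],
    [255, [0, 1, 0], -0.7]
  ],
  "squeeze": 10
}}

```text
time_s: 1.6
tcp_pos: [0.5872, -0.3692, 0.2264]
eef_rot: [-180.0, -0.0, 148.0]
contact_force: [0.7, -0.1, -0.6]
gripper_width: 0.0007
```

Request:
{"op": "apply_moves", "data": {
  "plan": [
    [255, [0, 1, 0], -0.7],
    [255, [0, 1, 0], -0.7],
    [255, [0, 1, 0], -0.7],
    [255, [0, 1, 0], -0.7],
    [255, [0, 1, 0], -0.7],
    [255, [0, 1, 0], -0.7],
    [255, [0, 1, 0], -0.7],
    [255, [0, 1, 0], -0.7],
    [255, [0, 1, 0], -0.7],
    [255, [0, 1, 0], -0.7],
    [255, [0, 0, 0], 0]
  ]
}}

```text
time_s: 2.98
tcp_pos: [0.6978, 0.1092, 0.2263]
eef_rot: [180.0, -0.0, -169.9]
contact_force: [-0.1, 0.4, 0.3]
gripper_width: 0.0007
```

Request:
{"op": "apply_moves", "data": {
  "plan": [
    [255, [0.72, 0.62, 0], 0],
    [255, [0.72, 0.62, 0], 0],
    [255, [0.73, 0.63, 0], 0],
    [255, [0.73, 0.63, 0], 0],
    [255, [0, 0, 0.8], 0],
    [255, [0, 0, 0.8], 0],
    [255, [0, 0, 0], 0],
    [255, [0, 0, 0], 0]
  ]
}}

```text
time_s: 3.98
tcp_pos: [0.535, 0.2038, 0.148]
eef_rot: [180.0, 0.1, -170.2]
contact_force: [0.8, 0.0, 0.7]
gripper_width: 0.0005
```

```bash
python3 - <<'E'
from plant import get_state, viewer
import cv2
for n in("wrist","top","side"): cv2.imwrite(f"pics/{n}1.png",viewer.capture(n)["frame"])
E
```

```text
(no output)
```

View pics/wrist1.png

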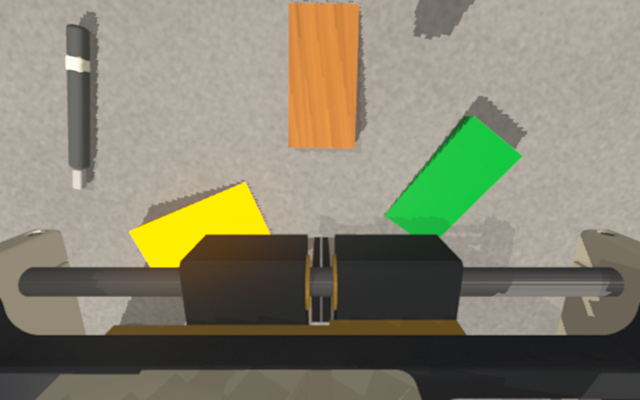

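View pics/side1.png

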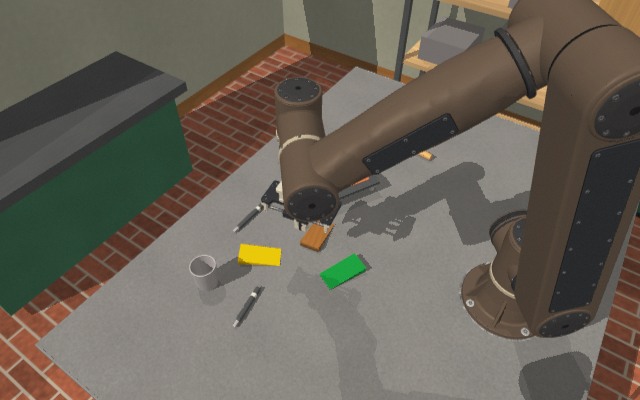

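The wrist view shows the wood wedge's back edge from (288,147) to (356,147), almost square to the tool's x. Its nose end is out at the top of the frame. Yellow and green are clear of the centre lane.

```bash
python3 - <<'E'
from h import *
from plant import get_state, viewer
s=get_state();d=wr(viewer.capture("wrist"),s)
a,b=ray(d,(288.5,147.5),.02),ray(d,(356.5,147.5),.02)
print(a,b,np.linalg.norm(a-b),(a+b)/2,np.degrees(np.arctan2(*(b-a)[1::-1])))
for p in((268,236),(385,216),(440,236)):print(ray(d,p,.015))
# side edges of wedge at top of frame
n1,n2=ray(d,(290,5),.004),ray(d,(359,5),.004);print(n1,n2)
R=s["eef_rot"][2];print(s["tcp_pos"],R)
E
```

```text
[0.57084452 0.16610982 0.02      ] [0.51057841 0.1557449  0.02      ] 0.061150923883351395 [0.54071146 0.16092736 0.02      ] -170.24140149070425
[0.57896737 0.25591498 0.015     ]
[0.46957771 0.2159457  0.015     ]
[0.41141399 0.22697069 0.015     ]
[0.58793523 0.04939701 0.004     ] [0.53030736 0.03954408 0.004     ]
[0.53496654 0.20415717 0.14829795] -170.1581402247798
```

Request:
{"op": "apply_moves", "data": {
  "plan": [
    [255, [0.11, 0, 0.69], -0.7],
    [255, [0, 0, 0.69], 0],
    [255, [0, 0, 0.69], 0],
    [255, [0, 0, 0.4], 0],
    [255, [0, 0, 0.28], 0],
    [255, [0, 0, 0], 0],
    [255, [0, 0, 0], 0]
  ]
}}

```text
time_s: 5.05
tcp_pos: [0.5291, 0.2033, 0.01]
eef_rot: [180.0, 0.1, -165.9]
contact_force: [-0.2, -0.7, 0.3]
gripper_width: 0.0004
```

```bash
python3 - <<'E'
from plant import get_state
s=get_state();print(s["tcp_pos"],s["eef_rot"],s["contact_force"])
E
```

```text
[0.52914109 0.20329495 0.0100259 ] [ 1.79971879e+02  8.09171517e-02 -1.65928068e+02] [-0.17690818 -0.71340555  0.29650417]
```

Now I push about 60 mm, gently at first, then check the wedge's heading.

Request:
{"op": "apply_moves", "data": {
  "plan": [
    [255, [0, -0.3, 0], 0],
    [255, [0, -0.2, 0], 0],
    [255, [0, -0.12, 0], 0],
    [255, [0, -0.12, 0], 0],
    [255, [0, -0.12, 0], 0],
    [255, [0, -0.12, 0], 0],
    [255, [0, -0.12, 0], 0],
    [255, [0, -0.12, 0], 0],
    [255, [0, 0, 0], 0],
    [255, [0, 0, 0], 0]
  ]
}}

```text
time_s: 6.3
tcp_pos: [0.5432, 0.1436, 0.009]
eef_rot: [-180.0, -0.0, -166.0]
contact_force: [-0.1, -0.0, 0.8]
gripper_width: 0.0004
```

```bash
python3 - <<'E'
from plant import get_state, viewer
import cv2
s=get_state();print(s["tcp_pos"],s["eef_rot"])
for n in("wrist","top","side"): cv2.imwrite(f"pics/{n}2.png",viewer.capture(n)["frame"])
E
```

```text
[0.54324701 0.14355883 0.00900006] [-1.79993628e+02 -1.06628083e-02 -1.65951765e+02]
```

View pics/wrist2.png

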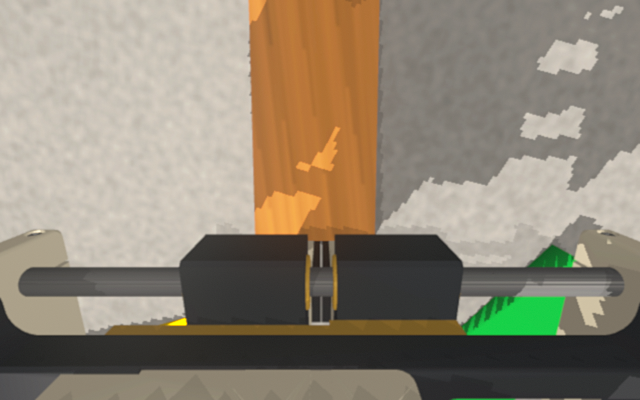

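View pics/top2.png

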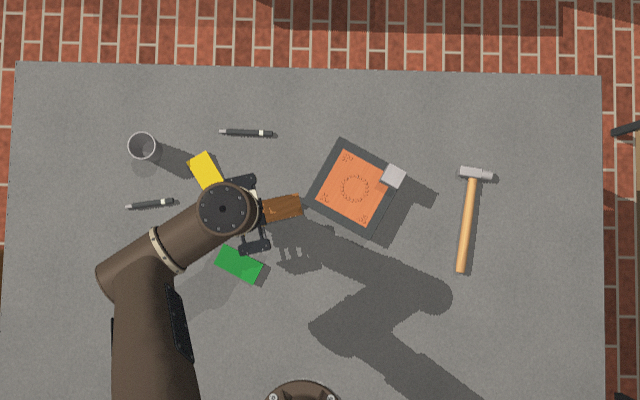

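The wedge is now in line with the tool: in the wrist view its edges are at columns 252 and 377, centred on 315. It heads straight at the foot, with about 32 mm left from the nose to the foot's centre. I push on, then creep.

Request:
{"op": "apply_moves", "data": {
  "plan": [
    [255, [0, -0.14, 0], 0],
    [255, [0, -0.14, 0], 0],
    [255, [0, -0.14, 0], 0],
    [255, [0, -0.14, 0], 0],
    [255, [0, -0.14, 0], 0],
    [255, [0, -0.12, 0], 0],
    [255, [0, -0.08, 0], 0],
    [255, [0, -0.05, 0], 0],
    [255, [0, -0.05, 0], 0]
  ]
}}

```text
time_s: 7.58
tcp_pos: [0.5555, 0.0951, 0.0091]
eef_rot: [180.0, 0.0, -165.9]
contact_force: [-0.9, 0.7, 0.9]
gripper_width: 0.0009
```

Request:
{"op": "apply_moves", "data": {
  "plan": [
    [255, [0, -0.04, 0], 0],
    [255, [0, -0.04, 0], 0],
    [255, [0, -0.04, 0], 0]
  ]
}}

```text
time_s: 7.95
tcp_pos: [0.5569, 0.0893, 0.0091]
eef_rot: [180.0, 0.0, -165.9]
contact_force: [-0.2, 0.8, 0.6]
gripper_width: 0.0006
```

Request:
{"op": "apply_moves", "data": {
  "plan": [
    [255, [0, -0.04, 0], 0],
    [255, [0, -0.04, 0], 0],
    [255, [0, -0.04, 0], 0]
  ]
}}

```text
time_s: 8.32
tcp_pos: [0.5584, 0.0834, 0.0091]
eef_rot: [180.0, 0.0, -165.9]
contact_force: [-0.8, 1.1, 1.4]
gripper_width: 0.0002
```

Request:
{"op": "apply_moves", "data": {
  "plan": [
    [255, [0, -0.04, 0], 0],
    [255, [0, -0.04, 0], 0],
    [255, [0, -0.04, 0], 0]
  ]
}}

```text
time_s: 8.7
tcp_pos: [0.5599, 0.0781, 0.0091]
eef_rot: [180.0, 0.0, -165.9]
contact_force: [-1.9, 6.2, 1.5]
gripper_width: 0.0005
```

Request:
{"op": "apply_moves", "data": {
  "plan": [
    [255, [0, -0.04, 0], 0],
    [255, [0, -0.04, 0], 0]
  ]
}}

```text
time_s: 8.95
tcp_pos: [0.561, 0.0752, 0.0091]
eef_rot: [179.9, 0.1, -165.9]
contact_force: [-4.2, 12.0, 2.2]
gripper_width: 0.0006
```

Request:
{"op": "apply_moves", "data": {
  "plan": [
    [255, [0, -0.04, 0], 0],
    [255, [0, -0.04, 0], 0]
  ]
}}

```text
time_s: 9.2
tcp_pos: [0.562, 0.0723, 0.0091]
eef_rot: [179.9, 0.1, -165.9]
contact_force: [-6.0, 18.2, 1.7]
gripper_width: 0.0002
```

Contact came at about TCP y = 0.079, and the push then rose to 19 N, so the wedge is snug. I back off now and look.

Request:
{"op": "apply_moves", "data": {
  "plan": [
    [255, [0, 0.04, 0], 0],
    [255, [0, 0.1, 0], 0],
    [255, [0, 0.3, 0], 0],
    [255, [0, 0.6, 0], 0],
    [255, [0, 0, 0], 0],
    [255, [0, 0, 0], 0]
  ]
}}

```text
time_s: 9.95
tcp_pos: [0.5489, 0.1207, 0.009]
eef_rot: [-180.0, -0.0, -165.9]
contact_force: [-0.1, -0.2, -0.3]
gripper_width: 0.0005
```

```bash
python3 - <<'E'
from plant import get_state, viewer
import cv2
s=get_state();print(s["tcp_pos"],s["contact_force"])
for n in("wrist","top","side"):
    f=viewer.capture(n)["frame"]
    if n=="top": f=cv2.resize(f[110:290,180:430],None,fx=3,fy=3,interpolation=cv2.INTER_CUBIC)
    cv2.imwrite(f"pics/{n}3.png",f)
E
```

```text
[0.54886079 0.1207058  0.00901321] [-0.13551317 -0.17734149 -0.3163979 ]
```

View pics/wrist3.png

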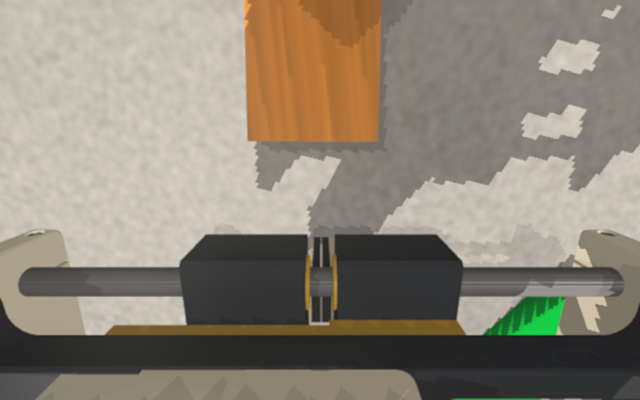

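View pics/top3.png

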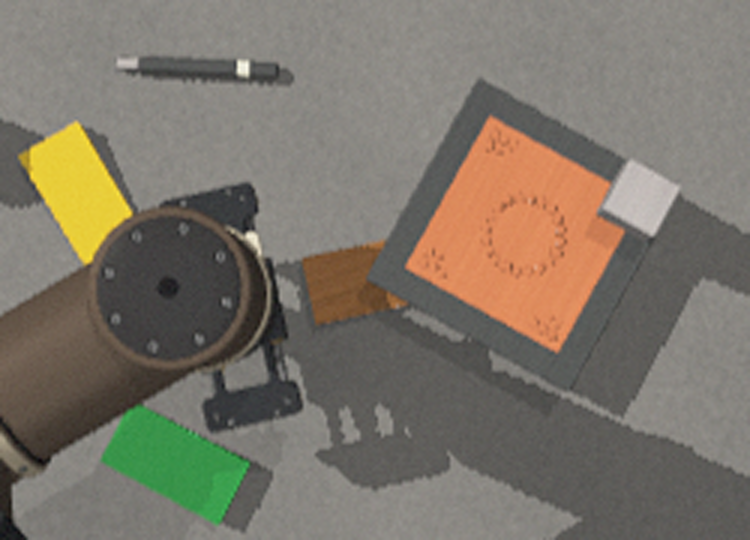

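The wrist view shows the wedge's back edge from (247,141) to (379,142), square to the tool. In the top crop the stand corner is still at (368,281), unmoved, with the nose under the corner. Now I measure the fit.

```bash
python3 - <<'E'
from h import *
from plant import get_state, viewer
s=get_state();d=wr(viewer.capture("wrist"),s)
a,b=ray(d,(247,141.5),.02),ray(d,(379,141.5),.02);c=(a+b)/2
v=(b-a)[:2]/np.linalg.norm((b-a)[:2]);push=np.array([-v[1],v[0]]);left=np.array([-push[1],push[0]])
print("back",c,"w",np.linalg.norm(a-b),"heading",np.degrees(np.arctan2(push[1],push[0])))
for foot in((.5838,-.0167),(.5829,-.0103)):
    w=np.array(foot)-c[:2];x=w@push-.06;print("foot in wedge x,y",x,w@left,"thick",.011-.15*x)
t=viewer.capture("top")
P=[ray(t,(180+p[0]/3,110+p[1]/3),.052) for p in((367.5,281),(479,79),(572,388))];m=(P[1]+P[2])/2
print("stand c",m,P)
ps=s["tcp_pos"];R=np.radians(s["eef_rot"][2])
tx=np.array([np.cos(R),np.sin(R)]);ty=np.array([np.sin(R),-np.cos(R)])
D=np.array([.5835,-.0135])-ps[:2];print("tool delta to foot",D@tx,D@ty)
E
```

```text
back [0.56664119 0.06274256 0.02      ] w 0.06065815392120096 heading -76.06552019834282
foot in wedge x,y 0.02123675268743183 -0.002476878461726281 thick 0.007814487096885224
foot in wedge x,y 0.014808362605558373 -0.0018091951870586127 thick 0.008778745609166243
stand c [ 0.61884669 -0.12426392  0.052     ] [array([0.57414446, 0.01026592, 0.052     ]), array([ 0.75112376, -0.08201118,  0.052     ]), array([ 0.48656961, -0.16651665,  0.052     ])]
tool delta to foot -0.0009769807376384225 -0.1378996535834541
```

The fit looks good. The foot sits at wedge x ≈ 15 to 21 mm, and the slope is 8 to 9 mm thick there, so the gap agrees. It is 2 mm off the centre line and the stand has not shifted. Next I lift, move over the corner and press.

Request:
{"op": "apply_moves", "data": {
  "plan": [
    [255, [0, 0, -0.7], 0],
    [255, [0, 0, -0.8], 0],
    [255, [0, 0, -0.5], 0],
    [255, [0, -0.7, 0], 0],
    [255, [0, -0.7, 0], 0],
    [255, [0, -0.7, 0], 0],
    [255, [0, -0.65, 0], 0],
    [255, [0, 0, 0], 0],
    [255, [0, 0, 0.5], 0],
    [255, [0, 0, 0.3], 0],
    [255, [0, 0, 0], 0],
    [255, [0, 0, 0], 0]
  ]
}}

```text
time_s: 11.7
tcp_pos: [0.5829, -0.0126, 0.0696]
eef_rot: [-180.0, 0.0, -165.9]
contact_force: [0.7, -0.1, -0.6]
gripper_width: 0.0004
```

Request:
{"op": "apply_moves", "data": {
  "plan": [
    [255, [0, 0, 0.15], 0],
    [255, [0, 0, 0.1], 0],
    [255, [0, 0, 0.05], 0],
    [255, [0, 0, 0.04], 0],
    [255, [0, 0, 0], 0]
  ]
}}

```text
time_s: 12.32
tcp_pos: [0.5825, -0.013, 0.0524]
eef_rot: [-180.0, -0.0, -165.9]
contact_force: [-1.4, 1.0, 3.0]
gripper_width: 0.0004
```

Request:
{"op": "apply_moves", "data": {
  "plan": [
    [255, [0, 0, 0.02], 0],
    [255, [0, 0, 0.02], 0],
    [255, [0, 0, 0], 0]
  ]
}}

```text
time_s: 12.7
tcp_pos: [0.5826, -0.0129, 0.0521]
eef_rot: [-180.0, 0.0, -165.9]
contact_force: [-7.6, 1.0, 18.4]
gripper_width: 0.0003
```

18 N, with the top still at 52.1 mm, so it does not rock. I hold for a moment, then let go.

Request:
{"op": "apply_moves", "data": {
  "plan": [
    [255, [0, 0, -0.01], 0],
    [255, [0, 0, 0], 0],
    [255, [0, 0, 0], 0],
    [255, [0, 0, 0], 0]
  ]
}}

```text
time_s: 13.2
tcp_pos: [0.5826, -0.0129, 0.0521]
eef_rot: [-180.0, 0.0, -165.9]
contact_force: [-4.9, 1.5, 15.4]
gripper_width: 0.0006
```

Request:
{"op": "apply_moves", "data": {
  "plan": [
    [255, [0, 0, -0.03], 0],
    [255, [0, 0, -0.1], 0],
    [255, [0, 0, -0.5], 0],
    [255, [0, 0, -1], 0],
    [255, [0, 0, -1], 0],
    [255, [0, 1, -0.5], 0],
    [255, [0, 1, 0], 0],
    [255, [0, 1, 0], 0],
    [255, [0, 1, 0], 0],
    [255, [0, 1, 0], 0],
    [255, [0, 0, 0], 0],
    [255, [0, 0, 0], 0]
  ]
}}

```text
time_s: 14.7
tcp_pos: [0.5216, 0.2297, 0.2069]
eef_rot: [-180.0, -0.0, -165.9]
contact_force: [0.5, -0.9, -0.5]
gripper_width: 0.0006
```

```bash
python3 - <<'E'
from h import *
from plant import get_state, viewer
s=get_state();print(s["time_s"],s["tcp_pos"],s["contact_force"])
f=viewer.capture("top")["frame"];g=viewer.capture("side")["frame"]
cv2.imwrite("pics/top4.png",cv2.resize(f[110:290,180:430],None,fx=3,fy=3,interpolation=cv2.INTER_CUBIC))
cv2.imwrite("pics/side4.png",cv2.resize(g[110:290,230:400],None,fx=3,fy=3,interpolation=cv2.INTER_CUBIC))
cv2.imwrite("pics/wrist4.png",viewer.capture("wrist")["frame"])
E
```

```text
14.7 [0.52161657 0.22965747 0.20694924] [ 0.46964051 -0.90070106 -0.48961627]
```

View pics/top4.png

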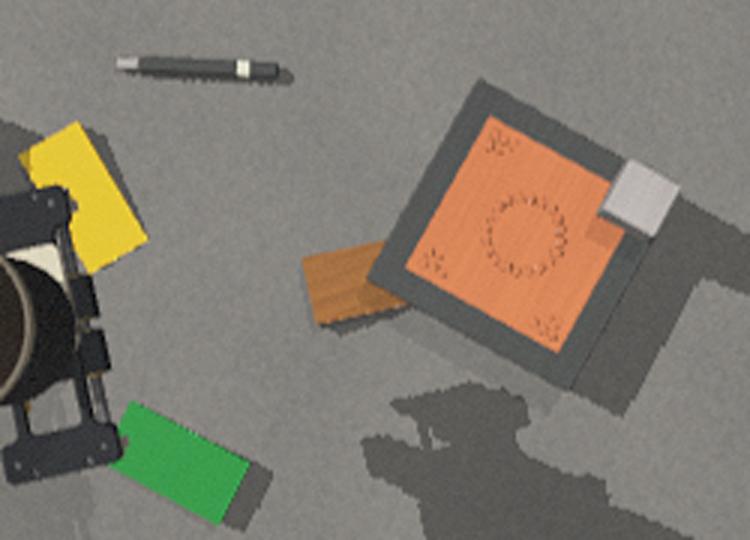

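View pics/wrist4.png

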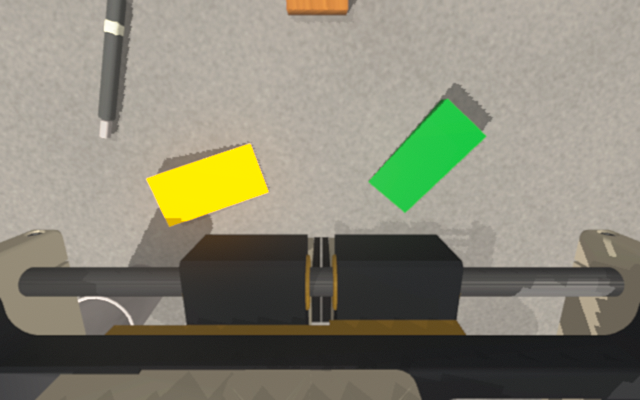

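The top crop shows the wedge back at (302,259)–(318,327), the same as before the press. The stand corner is at (368,281), unmoved, and the arm is clear.

```bash
python3 -c "
from plant import close_job
print(close_job())"
```

```text
the job is handed in; nothing more can be done
None
```

I pushed the wood wedge under the short foot with the shut fingers until it was snug. Then I pressed on the corner above that foot for about 0.5 s at 15–18 N, let go and handed the job in at about 15 s; no verdict was given.

**Push force:** it went further than I meant, to about 19 N, because I sent the last push steps together. That is still below the 30 N at which the stand slides.

**Fit:** measured before the press, the foot was about 2 mm off the wedge's centre line. The slope there is 8–9 mm thick, within the expected gap. The two cameras placed the foot about 6 mm apart along the wedge, so I judged snugness by the push force, not by a direct measurement.

**Rocking:** the stand's top stayed at 52.1 mm under the press.

**Final check:** the top view showed the wedge and stand corner where they were before the press. The robot was touching nothing, and the tools I could see had not moved. I did not check the hammer in the last pictures, but the arm never came near it at bench height.

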